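# Unstack the feed pots and lay out the feeding places

### The job

Take the stack of feed pots apart from the top down, one thing at a time, and lay out the feeding round: first stand the brown bottle in the middle of the green dish, then the blue pot, the yellow pot and the red pot, in that order, each upright on the middle of the mat of its own colour. Tip nothing over, and leave the timer and the roll of tape where they are.

Things in the scene. Friction and masses are not known exactly. Their poses are not given: they have to be found in the camera images.
- bottle_center (a point): amber-brown medicine bottle with a black screw cap, 33 mm across, 70 mm high; stands loosely inside the blue pot at the top of the stack, its upper 46 mm above that pot's rim. The point is on its axis half-way up, 35 mm above its underside; z is its axis, up.
- pot_blue_center (a point): blue plastic feed pot, the smallest of three: round, 52 mm across its rim, 40 mm across its foot, 50 mm high, wall 3 mm, with a thick raised floor 26 mm above its underside, so its hollow is 24 mm deep; stands loosely (about 4 mm play all round) on the floor of the yellow pot, its upper 26 mm above the yellow rim. The point is on its axis half-way up, 25 mm above its underside; z is its axis, up.
- pot_yellow_center (a point): yellow plastic feed pot, the middle one of three: round, 60 mm across its rim, 48 mm across its foot, 50 mm high, wall 3 mm, with a thick raised floor 26 mm above its underside, so its hollow is 24 mm deep; stands loosely (about 4 mm play all round) on the floor of the red pot, its upper 26 mm above the red rim. The point is on its axis half-way up, 25 mm above its underside; z is its axis, up.
- pot_red_center (a point): red plastic feed pot, the largest of three: round, 68 mm across its rim, 56 mm across its foot, 50 mm high, wall 3 mm, with a thick raised floor 26 mm above its underside, so its hollow is 24 mm deep; stands on the bench at the bottom of the stack. The point is on its axis half-way up, 25 mm above its underside; z is its axis, up.
- mat_red_top (a point): fixed flat round red plastic mat, 84 mm across, 3 mm thick, the place of the red pot. The point is the centre of its top face.
- mat_yellow_top (a point): fixed flat round yellow plastic mat, 84 mm across, 3 mm thick, the place of the yellow pot. The point is the centre of its top face.
- mat_blue_top (a point): fixed flat round blue plastic mat, 84 mm across, 3 mm thick, the place of the blue pot. The point is the centre of its top face.
- dish_floor (a point): fixed dark green round shallow dish (an upturned jar lid), 96 mm across, rim 17 mm high, inside about 84 mm across, floor 2 mm above the bench; the place of the bottle. The point is the centre of its inner floor.
- timer: white kitchen timer with coloured buttons, loose on the bench, 58 x 62 mm, 19 mm high, a bystander. Origin at the centre of its underside.
- tape_roll: roll of tan masking tape lying flat, loose on the bench, 96 mm across, 25 mm high, a bystander. Origin at the centre of its underside.

How it is judged:
By the outcome, as a careful person would: the job done as asked, in the order asked, and still so for the second after the job is handed in, with the robot touching nothing.
It also fails if it takes over 112 s, if anything falls off the work surface, if the arm or the gripper's body presses on something with over 40 N, if the wrist force passes 120 N, or if a joint passes its speed limit or range.

### The arm

A 6-joint arm with a two-finger parallel gripper is mounted at the origin on a cart in front of the work surface, level with it; the furniture and walls round the work are solid. World frame = base frame: x ahead of the robot, y to its left, z up, the work surface at z = 0. Lengths are in mm, angles in rad, forces in N, time in s.
With the tool pointing down it reaches from about 350 to 850 mm from the base axis. Payload 8.1 kg.
Tool frame: the origin (TCP) lies between the finger pads; the fingertips stand robot.tip_reach ahead of it and the grasp point (between the pads) lies 2 mm behind it (robot.tip_reach is the distance from the TCP to the fingertips, in mm); z points along the fingers, y is the line along which they close (so a half turn about z gives the same grasp; the last joint's range is limited). The gripper opens to 85 mm and grips with 20 to 120 N. Pads are 22 mm wide; open, the fingers measure 114 mm over their backs; the gripper's body (76 mm by 85 mm) begins 54 mm behind the grasp point. The pads swing forward as they close: fully open they stand 13 mm farther back than shut.
Start: joints at [-1.355, 0.13, 1.488, -0, 1.523, -0.085], TCP at [177.791, -573.058, 222.492] pointing down, gripper open.
Joint ranges: [-2.96, 2.96], [-0.89, 2.26], [0.02, 2.5], [-1.34, 4.48], [0, 2.73], [-2.66, 2.66]. Speed limits (rad/s): [2.39, 2.39, 2.79, 3.14, 3.14, 3.14].

### API

Orientations are given as [roll, pitch, yaw] about the fixed x, y, z axes, in that order (R = Rz(yaw) Ry(pitch) Rx(roll)).
In Python, from station import robot, viewer gives the robot as it stands.
- The arm moves only by the tool move_arm, never from a script. Its argument "motion" is a list of rows, each a list of 7 numbers: the turn, a rotation vector about the tool's x, y, z in degrees, then the shift along the tool's x, y, z in m, then the closure, from 0 (fully open) to 1 (shut). In form: [[rx, ry, rz, tx, ty, tz, gripper], ...]. A call has 1 to 8 rows; each row shifts and turns the commanded pose from where the row before left it, along the tool's axes as they then stand; what a row does not reach is not made up. A row lasts 1/10 s, in which the tool goes at most 50 mm and 8.59 degrees, less where a joint would pass 70% of its speed; a pose out of reach is approached as far as the arm can. A call is refused whole if a number of a shift passes 0.05 or a number of a turn 8.59, either way. A call with a gripper value outside its range is refused whole. The fingers move at their own pace and stop on an object; the grip force is fixed at half the most. Time passes only in rows, so rows that do not move let the fingers close. It gives the time, the measured TCP pose, the force, the opening and the grip force at its end, in the units of the state.
- robot.get_obs(): the state, without advancing time (a new reading comes with each control period).
- viewer.snapshot(name): name is "side" or "top"; returns the picture (400x640x3 uint8, red, green, blue); there is no depth.
- viewer.camera_info(name): a dict with "fx", "fy", "cx", "cy" (pixels), "k1" (the pictures are not rectified: a ray, as slopes to the right and down, at radius r is drawn at 1 + k1 r^2 times it, then the intrinsics apply), "position" and "orientation" of the camera in the world. Camera axes: x right, y down, z forward; pixel columns grow to the right and rows downward; lengths in mm; the calibration is good to about 2 mm. A picture is of the moment at which its call begins. camera_info takes no time and is no camera call.
- robot.sign_off(): hands the job in; it is judged then, once.
The state is a dict: "t": time; "joint_pos": joint angles; "joint_velocities": joint speeds; "joint_efforts": joint torques, N m; "tcp_pos": TCP position; "ee_rot": TCP orientation; "force": force on the tool from outside, world axes, zero at the start; "ft_torque": the same for the moment, N m; "gripper_width": finger opening in mm; "finger_force": force on a finger pad.
Only numpy, scipy, OpenCV 4.12 (cv2) and the standard library are available. Lean on these libraries where they do the work, as an engineer would, in place of code of your own. Each camera call takes 0.05 s, during which the arm holds its last target. There are 200 camera calls.

## Working session

There is one attempt and no reset: what is moved stays moved. The work goes in short steps, Python scripts to look and compute and a tool call to move; the robot and the scene stay as the last step left them, time stands still between calls to the robot, and variables do not carry over. Pictures are saved under pics/ and viewed, at most 14 in all, crops included, and the job is handed in when it is done.

Besides the shell and the picture viewer there is one more tool, called after "Emit:" as name(argument=value, ...), one argument or row to a line, values as JSON. move_arm: Moves the arm, as the interface text tells. Its arguments: {"type":"object","properties":{"motion":{"type":"array","items":{"type":"array","items":{"type":"number"}}}},"required":["motion"]}

```bash
mkdir -p pics; ls
python3 - <<'E'
from station import robot, viewer
import cv2
for n in("side","top"):
    print(n,viewer.camera_info(n)); cv2.imwrite(f"pics/{n}0.png",viewer.snapshot(n)[:,:,::-1])
print(robot.get_obs(), robot.tip_reach)
E
```

```text
pics
side {'fx': 405.9542439803931, 'fy': 405.9542439803931, 'cx': 313.5869665870236, 'cy': 201.00108392914143, 'k1': -0.03934042162939293, 'position': array([ 301.36211219, -820.33746266,  524.06066154]), 'orientation': array([-2.0339886 ,  0.00464977, -0.28368324])}
top {'fx': 371.6993840076, 'fy': 371.6993840076, 'cx': 312.9739653510453, 'cy': 196.14782218732725, 'k1': 0.007173747836610274, 'position': array([ 351.41831895,  -40.27084946, 1050.39962225]), 'orientation': array([-2.95238334,  0.01268783, -1.56558229])}
{'t': 0.1, 'joint_pos': array([-1.35540255e+00,  1.31112544e-01,  1.48917043e+00,  3.66878547e-06,
        1.52300548e+00, -8.54421513e-02]), 'joint_velocities': array([-0.00029223, -0.00101366, -0.00238609, -0.00029168, -0.00031941,
        0.00014425]), 'joint_efforts': array([ 8.68106126e-04, -5.70951641e+01, -5.01943231e+01, -1.13921994e-04,
        8.09412712e-03,  4.00682154e-06]), 'tcp_pos': array([ 177.67976563, -572.55141304,  221.53325019]), 'ee_rot': array([-3.13990336e+00, -1.48367205e-04,  3.00835622e-01]), 'force': array([-0.14128582,  0.1097957 , -0.64064243]), 'ft_torque': array([-0.00404344, -0.00384065,  0.00702951]), 'finger_force': 0.0, 'gripper_width': 84.90635537746769} 17.0
```

View pics/side0.png

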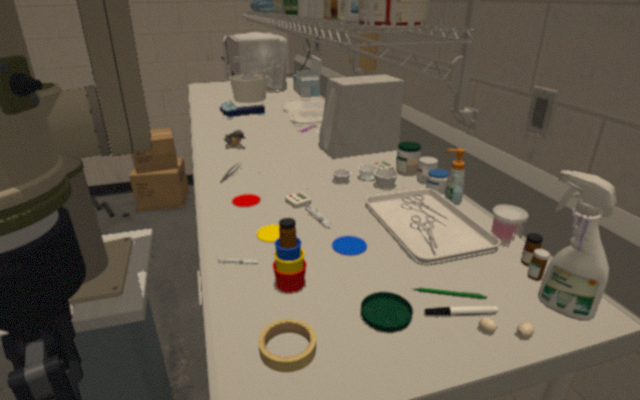

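View pics/top0.png

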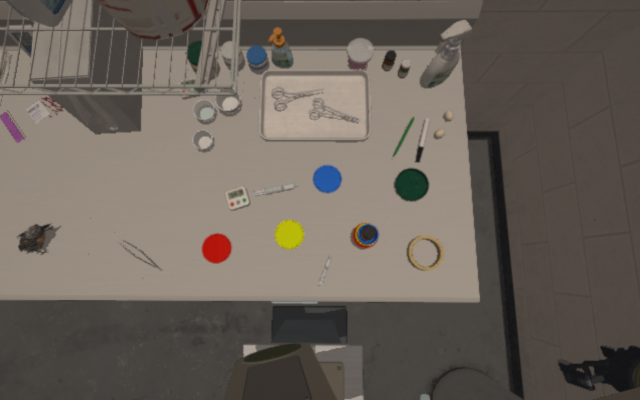

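```bash
cat > h.py <<'E'
from station import robot, viewer
import cv2, numpy as np
from scipy.spatial.transform import Rotation as R
def ray(n,p):
    c=viewer.camera_info(n); K=np.array([[c['fx'],0,c['cx']],[0,c['fy'],c['cy']],[0,0,1.]])
    u=cv2.undistortPoints(np.array([[p]],float),K,np.array([c['k1'],0,0,0.]))[0,0]
    return c['position'],R.from_euler('xyz',c['orientation']).apply([u[0],u[1],1])
def plane(n,p,z):
    o,d=ray(n,p); return o+d*(z-o[2])/d[2]
def tri(p,q):
    o1,d1=ray('side',p); o2,d2=ray('top',q)
    s,t=np.linalg.lstsq(np.c_[d1,-d2],o2-o1,rcond=None)[0]
    a,b=o1+s*d1,o2+t*d2; return (a+b)/2,np.linalg.norm(a-b)
H={'red':((0,170,70),(6,255,255)),'yellow':((24,150,70),(34,255,255)),'blue':((104,150,50),(120,255,255)),
   'green':((65,120,15),(95,255,110)),'black':((0,0,0),(180,255,45)),'brown':((5,100,30),(18,255,140)),'tan':((15,60,100),(24,255,255)),'white':((0,0,150),(180,40,255))}
def blobs(img,col,box=None,amin=25):
    hsv=cv2.cvtColor(img,cv2.COLOR_RGB2HSV); m=cv2.inRange(hsv,*map(np.array,H[col]))
    if col=='red': m|=cv2.inRange(hsv,np.array((174,170,70)),np.array((180,255,255)))
    if box:
        k=np.zeros_like(m); x0,y0,x1,y1=box; k[y0:y1,x0:x1]=255; m&=k
    n,l,s,c=cv2.connectedComponentsWithStats(m)
    return sorted([(int(s[i,4]),c[i].round(1).tolist(),s[i,:4].tolist()) for i in range(1,n) if s[i,4]>=amin],reverse=True)
E
python3 - <<'E'
from h import *
S,T=viewer.snapshot('side'),viewer.snapshot('top')
for c in('red','yellow','blue','green','black','brown','tan'):
    print(c,'S',blobs(S,c,(200,180,420,380)),'\n   T',blobs(T,c,(180,150,460,290)))
cv2.imwrite('pics/crop.png',np.hstack([cv2.resize(S[210:300,240:340],(400,360),interpolation=0),cv2.resize(T[200:290,330:430],(400,360),interpolation=0)])[:,:,::-1])
E
```

```text
red S [(493, [289.8, 280.4], [273, 261, 33, 31]), (252, [245.9, 200.0], [233, 194, 27, 12])] 
   T [(648, [216.2, 247.9], [202, 234, 29, 29]), (29, [358.2, 242.8], [353, 235, 15, 13])]
yellow S [(309, [268.7, 232.7], [257, 225, 23, 17]), (250, [289.8, 263.3], [275, 250, 29, 22])] 
   T [(664, [289.0, 234.0], [275, 220, 29, 29])]
blue S [(466, [349.0, 245.2], [333, 237, 33, 18]), (259, [288.1, 251.3], [276, 239, 24, 21])] 
   T [(569, [326.9, 178.6], [314, 166, 27, 26]), (93, [366.8, 236.1], [359, 225, 19, 19])]
green S [(1401, [386.1, 311.6], [362, 294, 49, 37])] 
   T [(731, [411.1, 184.4], [396, 170, 31, 30])]
black S [(276, [387.8, 299.7], [362, 293, 49, 24]), (226, [384.5, 325.2], [362, 312, 48, 20]), (97, [286.9, 224.6], [280, 220, 14, 10])] 
   T [(71, [418.1, 175.8], [400, 169, 28, 25]), (33, [418.6, 154.4], [417, 150, 5, 11])]
brown S [(423, [286.4, 330.2], [264, 322, 47, 23]), (270, [287.8, 237.1], [280, 227, 16, 20])] 
   T [(45, [437.4, 249.9], [429, 239, 12, 23]), (29, [358.6, 239.4], [354, 228, 16, 19])]
tan S [(1323, [287.4, 343.6], [257, 317, 60, 56]), (353, [289.5, 263.1], [273, 247, 33, 26]), (163, [267.3, 232.5], [255, 223, 25, 21]), (32, [290.4, 196.6], [286, 192, 10, 11])] 
   T [(440, [426.0, 252.5], [408, 235, 37, 36]), (25, [363.6, 243.4], [356, 239, 18, 7])]
```

View pics/crop.png

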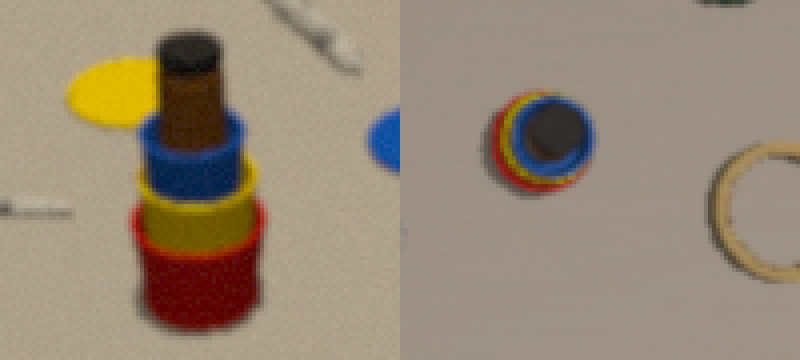

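Run:
```python
from h import *
np.set_printoptions(precision=1,suppress=True)
for n,s,t in(('redmat',(245.9,199.8),(216.2,247.9)),('yelmat',(269.8,233),(289,234)),('blumat',(349.3,245.4),(326.9,178.7)),
 ('dishouter',(386.3,310.5),(411.1,184.4)),('captop',(287.4,221.3),(368.9,233)),('tape',(287.4,342),(426,252.5))):
    print(n,*tri(s,t),'top z3',plane('top',t,3))
print('cap@148',plane('top',(368.9,233),148),'blue rim102',plane('top',(367.9,234.5),102))
# stack rims by top view circle extremes and side extremes
for n,z,s in(('blue',102,((274.8+301.5)/2,243)),('yel',76,((274+304.2)/2,254)),('red',50,((272.8+306.5)/2,264))):
    print(n,plane('side',s,z))
```

```text
redmat [404.4 244.2   4. ] 1.7503482613506658 top z3 [403.5 244.5   3. ]
yelmat [440.   41.3   3.8] 6.256407174728508 top z3 [443.2  41.    3. ]
blumat [605.  -66.3   2.3] 2.748587472760229 top z3 [603.5 -66.    3. ]
dishouter [ 586.4 -306.    12.1] 2.6891619942677787 top z3 [ 587.1 -307.9    3. ]
captop [ 436.5 -164.3  147.5] 5.517144716540074 top z3 [ 446.9 -183.6    3. ]
tape [ 394.1 -335.9   19.4] 2.313988944144052 top z3 [ 393.6 -340.5    3. ]
cap@148 [ 433.7 -163.8  148. ] blue rim102 [ 434.1 -167.5  102. ]
blue [ 438.3 -168.4  102. ]
yel [ 439.4 -167.9   76. ]
red [ 440.4 -164.9   50. ]
```

Emit:
move_arm(
  motion=[
    [0,0,8.59,0,0,0,0],
    [0,0,8.59,0,0,0,0],
    [0,0,0,0.015,-0.024,0,0],
    [0,0,0,0.026,-0.041,0,0],
    [0,0,0,0.026,-0.041,0,0],
    [0,0,0,0.026,-0.041,0,0],
    [0,0,0,0.026,-0.041,0,0],
    [0,0,0,0.015,-0.02,0,0],
  ],
)

```text
t: 1.0
tcp_pos: [313.0, -361.9, 222.4]
ee_rot: [-3.141, -0.001, 0.003]
force: [0.4, 0.2, 0.1]
gripper_width: 85.3
finger_force: 0.0
```

Emit:
move_arm(
  motion=[
    [0,0,0,0.015,-0.024,0,0],
    [0,0,0,0.025,-0.04,0,0],
    [0,0,0,0.025,-0.04,0,0],
    [0,0,0,0.025,-0.04,0,0],
    [0,0,0,0.02,-0.033,0,0],
    [0,0,0,0.013,-0.02,0,0],
    [0,0,0,0,0,0,0],
  ],
)

```text
t: 1.7
tcp_pos: [435.5, -165.3, 222.4]
ee_rot: [-3.141, -0.0, 0.005]
force: [-0.3, -0.1, -0.4]
gripper_width: 85.5
finger_force: 0.0
```

Emit:
move_arm(
  motion=[
    [0,0,0,0,0,0.02,0],
    [0,0,0,0,0,0.03,0],
    [0,0,0,0,0,0.026,0],
    [0,0,0,0,0,0.014,0],
    [0,0,0,0,0,0,0],
  ],
)

```text
t: 2.2
tcp_pos: [432.6, -167.6, 130.3]
ee_rot: [-3.14, 0.004, 0.0]
force: [-0.2, -0.1, -0.4]
gripper_width: 85.4
finger_force: 0.0
```

```bash
cat > look.py <<'E'
from h import *
import sys
n,cs,ct=sys.argv[1],eval(sys.argv[2]),eval(sys.argv[3])
S,T=viewer.snapshot('side'),viewer.snapshot('top')
f=lambda I,c:cv2.resize(I[c[1]:c[1]+90,c[0]:c[0]+100],(400,360),interpolation=0)
cv2.imwrite(f'pics/{n}.png',np.hstack([f(S,cs),f(T,ct)])[:,:,::-1])
E
python3 look.py grasp1 '(240,200)' '(330,190)'
```

```text
(no output)
```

View pics/grasp1.png

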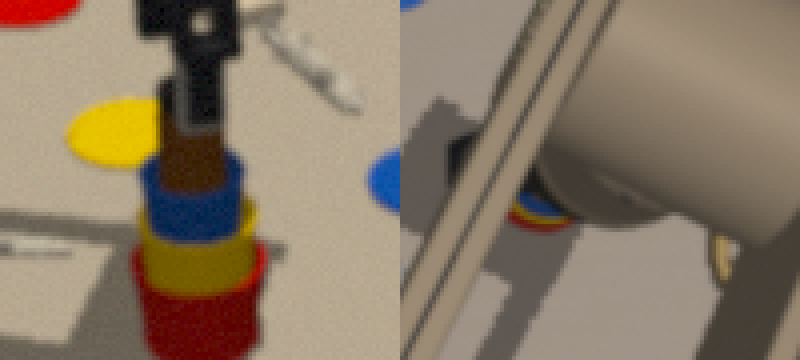

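Run:
```python
from h import *
o,d=ray('side',(290,232.7))
for y in(-210,-217): print(o+d*(y-o[1])/d[1])
print(robot.get_obs()['tcp_pos'])
```

```text
[ 433.62057788 -210.          149.86629684]
[ 432.10369694 -217.          154.15795631]
[ 434.52870073 -168.33508218  133.29352875]
```

Emit:
move_arm(
  motion=[
    [0,0,0,0,0,0,0.4],
    [0,0,0,0,0,0,0.4],
    [0,0,0,0,0,0,0.4],
    [0,0,0,0,0,0,0.4],
    [0,0,0,0,0,0,0.4],
  ],
)

```text
t: 2.8
tcp_pos: [434.5, -167.9, 132.7]
ee_rot: [3.141, -0.0, 0.001]
force: [-0.7, -0.2, -1.0]
gripper_width: 51.3
finger_force: 0.0
```

Run:
```python
from h import *
S=viewer.snapshot('side')
cv2.imwrite('pics/g2.png',cv2.convertScaleAbs(cv2.resize(S[190:270,250:330],(640,600)),alpha=1.8)[:,:,::-1])
```

```text
(no output)
```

View pics/g2.png

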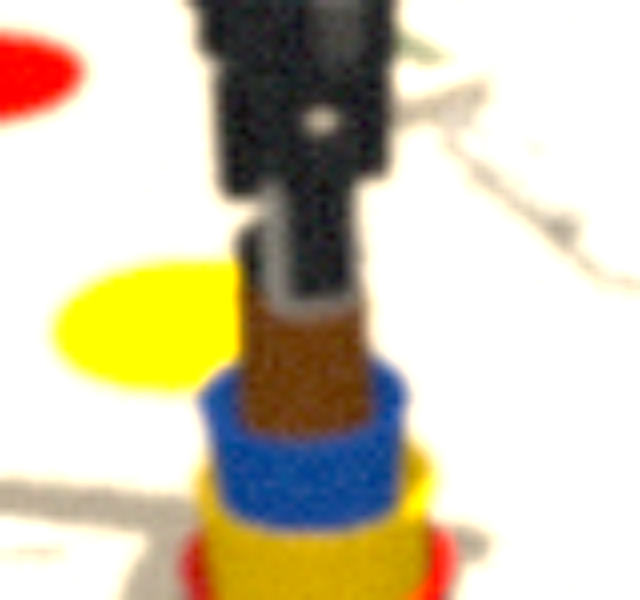

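Emit:
move_arm(
  motion=[
    [0,0,0,0.001,-0.003,0.005,0.4],
    [0,0,0,0,0,0.005,0.4],
    [0,0,0,0,0,0,0.5],
    [0,0,0,0,0,0,0.6],
    [0,0,0,0,0,0,1],
    [0,0,0,0,0,0,1],
    [0,0,0,0,0,0,1],
    [0,0,0,0,0,0,1],
  ],
)

```text
t: 3.65
tcp_pos: [435.5, -164.9, 122.6]
ee_rot: [3.141, -0.0, 0.001]
force: [-0.1, 0.5, 0.8]
gripper_width: 28.3
finger_force: 59.1
```

Run:
```python
from h import *
S=viewer.snapshot('side')
cv2.imwrite('pics/g3.png',cv2.convertScaleAbs(cv2.resize(S[190:270,250:330],(640,600)),alpha=1.8)[:,:,::-1])
```

```text
(no output)
```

View pics/g3.png

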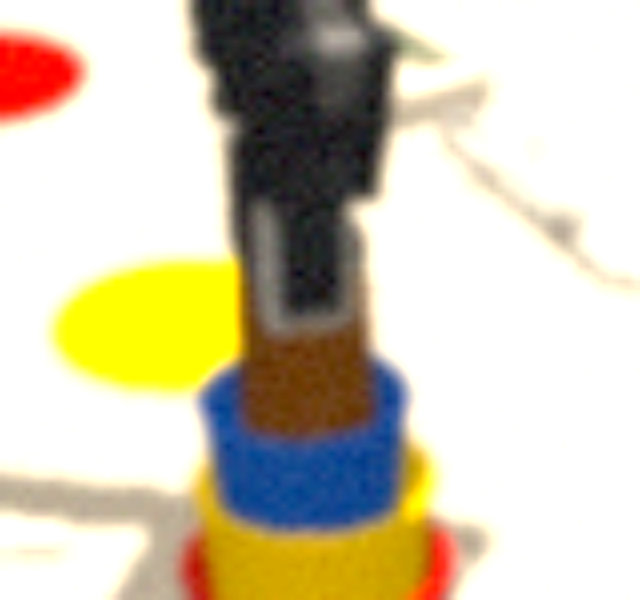

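Emit:
move_arm(
  motion=[
    [0,0,0,0,0,0,0.45],
    [0,0,0,0,0,0,0.45],
    [0,0,0,0,0,0,0.45],
    [0,0,0,0,0,0.004,0.45],
    [0,0,0,0,0,0.004,0.45],
    [0,0,0,0,0,0.004,0.45],
    [0,0,0,0,0,0,0.45],
  ],
)

```text
t: 4.4
tcp_pos: [434.8, -164.5, 109.5]
ee_rot: [-3.141, 0.001, 0.001]
force: [0.4, 0.8, -0.5]
gripper_width: 46.9
finger_force: 0.0
```

Emit:
move_arm(
  motion=[
    [0,0,0,0,0,0,0.55],
    [0,0,0,0,0,0,0.65],
    [0,0,0,0,0,0,1],
    [0,0,0,0,0,0,1],
    [0,0,0,0,0,0,1],
    [0,0,0,0,0,0,1],
  ],
)

```text
t: 5.0
tcp_pos: [435.6, -164.9, 110.7]
ee_rot: [3.141, -0.0, 0.001]
force: [-0.7, -0.8, 1.8]
gripper_width: 30.4
finger_force: 58.8
```

Run:
```python
from h import *
S=viewer.snapshot('side')
cv2.imwrite('pics/g4.png',cv2.convertScaleAbs(cv2.resize(S[190:270,250:330],(640,600)),alpha=1.8)[:,:,::-1])
```

```text
(no output)
```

View pics/g4.png

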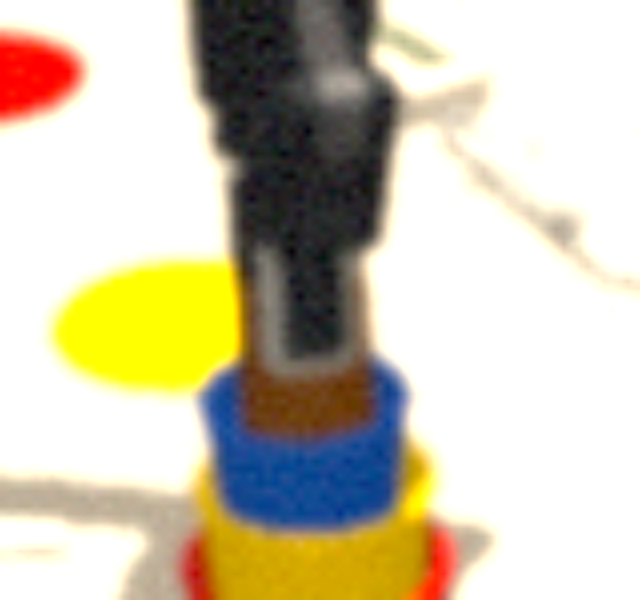

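Emit:
move_arm(
  motion=[
    [0,0,0,0,0,-0.005,1],
    [0,0,0,0,0,-0.01,1],
    [0,0,0,0,0,-0.015,1],
    [0,0,0,0,0,-0.015,1],
    [0,0,0,0,0,-0.01,1],
    [0,0,0,0,0,-0.005,1],
    [0,0,0,0,0,0,1],
  ],
)

```text
t: 5.75
tcp_pos: [435.9, -165.1, 171.5]
ee_rot: [3.141, -0.002, 0.001]
force: [-0.4, -0.0, 0.2]
gripper_width: 29.9
finger_force: 58.8
```

Run:
```python
from h import *
S=viewer.snapshot('side')
cv2.imwrite('pics/g5.png',cv2.convertScaleAbs(cv2.resize(S[160:270,240:340],(545,600)),alpha=1.8)[:,:,::-1])
for c in('brown','blue','yellow','red'): print(c,blobs(S,c,(262,180,330,300)))
```

```text
brown [(289, [286.7, 217.1], [279, 197, 17, 32]), (92, [288.1, 269.0], [272, 259, 33, 17])]
blue [(454, [287.9, 248.0], [276, 237, 24, 23])]
yellow [(336, [273.0, 232.4], [262, 225, 27, 17]), (214, [290.1, 264.3], [277, 251, 27, 21])]
red [(504, [289.9, 280.3], [273, 261, 34, 31])]
```

View pics/g5.png

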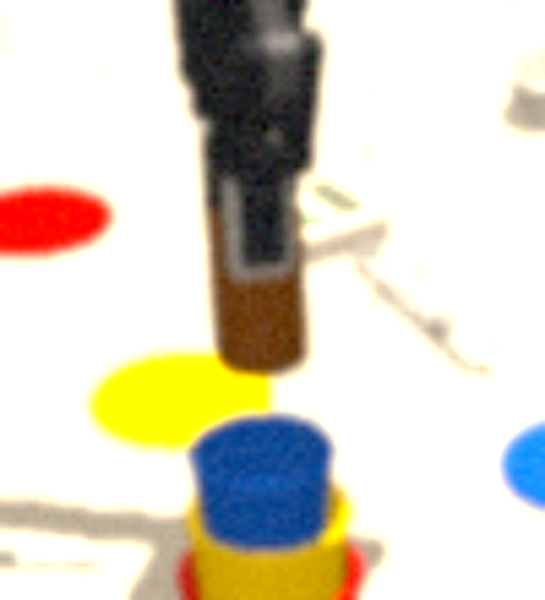

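Emit:
move_arm(
  motion=[
    [0,0,0,0.008,0.0075,0,1],
    [0,0,0,0.02,0.0185,0,1],
    [0,0,0,0.03,0.028,0,1],
    [0,0,0,0.03,0.028,0,1],
    [0,0,0,0.03,0.028,0,1],
    [0,0,0,0.02,0.0185,0,1],
    [0,0,0,0.0125,0.0125,0,1],
    [0,0,0,0,0,0,1],
  ],
)

```text
t: 6.6
tcp_pos: [586.7, -307.3, 168.4]
ee_rot: [-3.141, 0.001, -0.0]
force: [-0.1, 0.8, -0.5]
gripper_width: 30.4
finger_force: 58.9
```

Run:
```python
from h import *
o,d=ray('side',(288,225.3)); print(o+d*(-165-o[1])/d[1])
```

```text
[ 440.01444286 -165.          139.18561942]
```

Emit:
move_arm(
  motion=[
    [0,0,0,0,0,0.01,1],
    [0,0,0,0,0,0.025,1],
    [0,0,0,0,0,0.03,1],
    [0,0,0,0,0,0.03,1],
    [0,0,0,0,0,0.02,1],
    [0,0,0,0,0,0.01,1],
    [0,0,0,0,0,0.006,1],
    [0,0,0,0,0,0,1],
  ],
)

```text
t: 7.4
tcp_pos: [585.7, -305.3, 39.2]
ee_rot: [-3.141, 0.001, 0.001]
force: [-0.4, 0.4, -0.4]
gripper_width: 29.8
finger_force: 58.9
```

Emit:
move_arm(
  motion=[
    [0,0,0,0,0,0.002,1],
    [0,0,0,0,0,0,1],
  ],
)

```text
t: 7.6
tcp_pos: [586.8, -306.1, 38.8]
ee_rot: [3.141, -0.002, 0.001]
force: [0.3, 0.2, -0.6]
gripper_width: 30.5
finger_force: 58.9
```

Emit:
move_arm(
  motion=[
    [0,0,0,0,0,0.002,1],
    [0,0,0,0,0,0,1],
  ],
)

```text
t: 7.8
tcp_pos: [586.2, -305.8, 35.8]
ee_rot: [3.141, -0.0, 0.001]
force: [0.1, -0.7, -0.1]
gripper_width: 30.2
finger_force: 58.9
```

Emit:
move_arm(
  motion=[
    [0,0,0,0,0,0.001,1],
    [0,0,0,0,0,0,1],
  ],
)

```text
t: 8.0
tcp_pos: [586.5, -305.9, 35.3]
ee_rot: [3.141, -0.001, 0.001]
force: [-1.4, 0.2, 3.9]
gripper_width: 30.5
finger_force: 59.1
```

Emit:
move_arm(
  motion=[
    [0,0,0,0,0,0.001,1],
    [0,0,0,0,0,0,1],
  ],
)

```text
t: 8.2
tcp_pos: [586.9, -306.0, 35.2]
ee_rot: [3.141, -0.002, 0.001]
force: [-1.8, 1.8, 10.4]
gripper_width: 30.1
finger_force: 59.2
```

Emit:
move_arm(
  motion=[
    [0,0,0,0,0,0.001,1],
    [0,0,0,0,0,0,1],
  ],
)

```text
t: 8.4
tcp_pos: [587.3, -306.1, 35.1]
ee_rot: [3.14, -0.003, 0.001]
force: [-3.3, 3.0, 13.6]
gripper_width: 30.2
finger_force: 59.3
```

```bash
python3 look.py dish '(340,260)' '(360,140)'
```

```text
(no output)
```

View pics/dish.png

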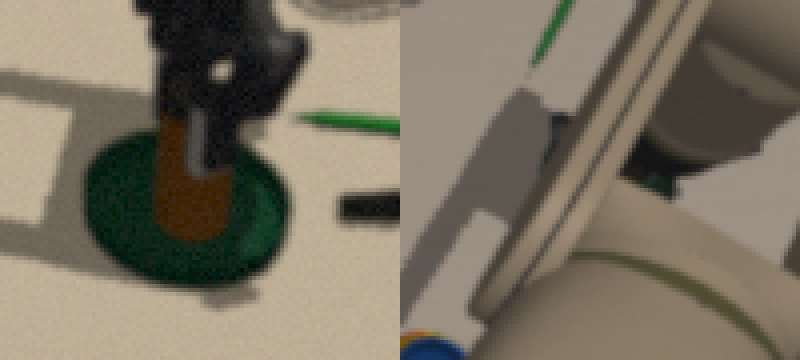

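Emit:
move_arm(
  motion=[
    [0,0,0,0,0,-0.002,1],
    [0,0,0,0,0,0,0.6],
    [0,0,0,0,0,0,0.5],
    [0,0,0,0,0,0,0.3],
    [0,0,0,0,0,0,0.2],
    [0,0,0,0,0,0,0.2],
  ],
)

```text
t: 9.1
tcp_pos: [585.9, -305.6, 34.2]
ee_rot: [-3.141, 0.0, 0.001]
force: [1.1, 0.3, 0.3]
gripper_width: 68.1
finger_force: 0.0
```

Emit:
move_arm(
  motion=[
    [0,0,0,0,0,-0.01,0],
    [0,0,0,0,0,-0.03,0],
    [0,0,0,0,0,-0.04,0],
    [0,0,0,0,0,-0.04,0],
    [0,0,0,-0.03,-0.028,0,0],
    [0,0,0,-0.04,-0.0375,0,0],
    [0,0,0,-0.04,-0.0375,0,0],
    [0,0,0,-0.026,-0.024,0,0],
  ],
)

```text
t: 9.9
tcp_pos: [455.1, -183.7, 154.9]
ee_rot: [-3.141, -0.0, 0.001]
force: [-0.4, 0.2, 0.7]
gripper_width: 85.7
finger_force: 0.0
```

```bash
cat > seg.py <<'E'
from h import *
S,T=viewer.snapshot('side'),viewer.snapshot('top')
for c in('red','yellow','blue','brown','black'): print(c,'S',[b for b in blobs(S,c,(200,180,420,380))],'T',blobs(T,c,(180,150,460,290)))
E
python3 seg.py; python3 look.py stack2 '(340,250)' '(330,190)'
```

```text
red S [(492, [290.1, 280.7], [274, 262, 32, 31]), (251, [245.7, 200.0], [233, 194, 27, 12])] T [(644, [216.3, 247.9], [203, 234, 28, 29])]
yellow S [(394, [271.9, 232.4], [257, 225, 33, 17]), (203, [289.9, 264.6], [276, 251, 28, 21])] T [(662, [289.0, 234.0], [275, 220, 29, 29])]
blue S [(464, [349.0, 245.2], [333, 237, 33, 18]), (454, [288.0, 248.0], [276, 237, 24, 23])] T [(570, [326.9, 178.6], [314, 166, 27, 26]), (149, [370.1, 236.2], [363, 229, 15, 14])]
brown S [(458, [388.3, 304.6], [379, 289, 20, 31]), (421, [286.5, 330.2], [264, 322, 46, 24]), (103, [289.0, 268.9], [273, 259, 34, 17])] T []
black S [(656, [301.6, 194.7], [287, 180, 28, 41]), (202, [384.4, 325.7], [362, 313, 47, 19]), (91, [389.2, 288.6], [382, 282, 16, 12]), (85, [370.7, 298.6], [362, 294, 19, 14]), (82, [404.5, 304.0], [398, 297, 13, 18])] T [(54, [375.1, 228.9], [369, 223, 17, 13]), (39, [350.9, 218.8], [349, 214, 7, 13]), (27, [418.6, 153.7], [417, 150, 5, 9])]
```

View pics/stack2.png

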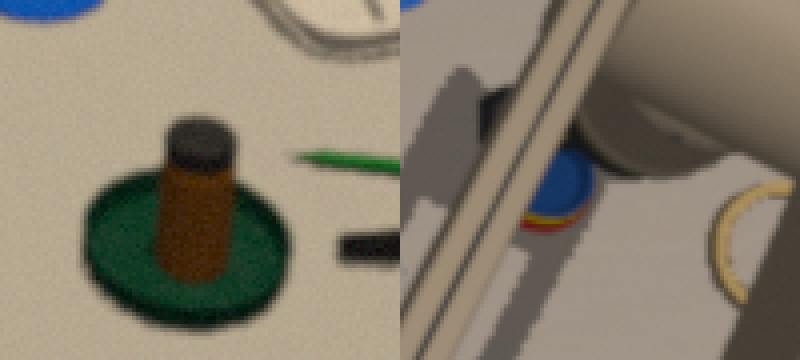

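Run:
```python
from h import *
np.set_printoptions(precision=1,suppress=True)
print('bottle base',plane('side',(388.5,318),2))
for p,y in(((289,240.4),(-180,-190)),((288,210.5),(-180,-190)),((289,231.6),(-193,-203)),((290,232.5),(-210,-222))):
    o,d=ray('side',p)
    for v in y: print(o+d*(v-o[1])/d[1])
```

```text
bottle base [ 588.7 -315.3    2. ]
[ 437.7 -180.   115. ]
[ 435.5 -190.   121.3]
[ 437.9 -180.   178.9]
[ 435.8 -190.   184.2]
[ 435.5 -193.   142.1]
[ 433.4 -203.   148.2]
[ 433.6 -210.   150.3]
[ 431.  -222.   157.6]
```

Emit:
move_arm(
  motion=[
    [0,0,0,-0.007,-0.006,0,0],
    [0,0,0,-0.007,-0.006,0,0],
    [0,0,0,0,0,0.025,0],
    [0,0,0,0,0,0.025,0],
    [0,0,0,0,0,0.02,0],
    [0,0,0,0,0,0.01,0.2],
    [0,0,0,0,0,0,0.28],
    [0,0,0,0,0,0,0.28],
  ],
)

```text
t: 10.9
tcp_pos: [443.3, -173.6, 75.2]
ee_rot: [3.141, -0.0, 0.001]
force: [0.5, 0.6, 0.3]
gripper_width: 61.6
finger_force: 0.1
```

Run:
```python
from h import *
S=viewer.snapshot('side'); print(robot.get_obs()['tcp_pos'])
cv2.imwrite('pics/b1.png',cv2.convertScaleAbs(cv2.resize(S[200:300,240:340],(600,600)),alpha=1.8)[:,:,::-1])
```

```text
[ 443.7664845  -173.82881243   75.69071863]
```

View pics/b1.png

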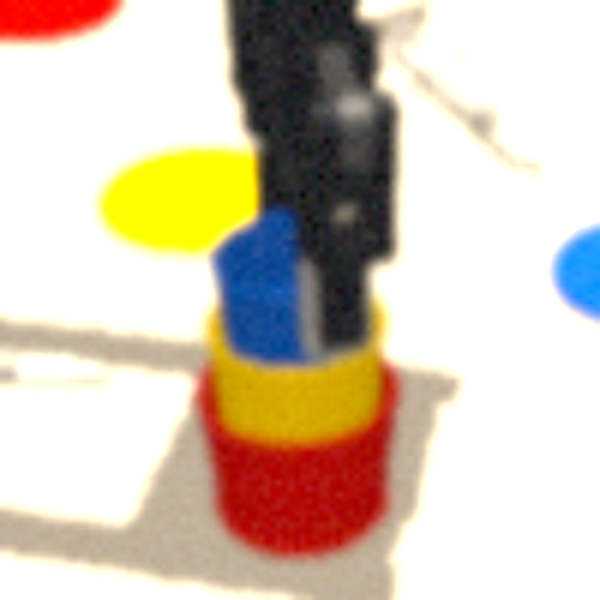

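Emit:
move_arm(
  motion=[
    [0,0,0,0,0,0,0.15],
    [0,0,0,-0.004,-0.0035,0,0.15],
    [0,0,0,-0.0035,-0.003,0,0.15],
    [0,0,0,0,0,0,0.15],
    [0,0,0,0,0,0,0.3],
    [0,0,0,0,0,0,0.35],
    [0,0,0,0,0,0,0.37],
  ],
)

```text
t: 11.65
tcp_pos: [435.6, -167.1, 74.6]
ee_rot: [3.141, -0.0, 0.001]
force: [1.3, -0.4, -0.6]
gripper_width: 54.1
finger_force: 0.2
```

Emit:
move_arm(
  motion=[
    [0,0,0,0,0,0,0.45],
    [0,0,0,0,0,0,1],
    [0,0,0,0,0,0,1],
    [0,0,0,0,0,0,1],
    [0,0,0,0,0,0,1],
  ],
)

```text
t: 12.15
tcp_pos: [436.0, -167.3, 75.3]
ee_rot: [3.141, -0.001, 0.001]
force: [-0.4, 0.9, 6.2]
gripper_width: 48.6
finger_force: 61.4
```

Emit:
move_arm(
  motion=[
    [0,0,0,0,0,-0.004,1],
    [0,0,0,0,0,-0.008,1],
    [0,0,0,0,0,-0.012,1],
    [0,0,0,0,0,-0.016,1],
    [0,0,0,0,0,-0.016,1],
    [0,0,0,0,0,-0.008,1],
    [0,0,0,0,0,-0.004,1],
    [0,0,0,0,0,0,1],
  ],
)

```text
t: 12.95
tcp_pos: [435.7, -167.1, 143.1]
ee_rot: [3.141, -0.001, 0.001]
force: [-0.2, -0.5, -0.7]
gripper_width: 49.0
finger_force: 61.9
```

Run:
```python
from h import *
S=viewer.snapshot('side'); print(robot.get_obs()['tcp_pos'])
for c in('blue','yellow','red'): print(c,blobs(S,c,(260,180,330,300)))
cv2.imwrite('pics/b2.png',cv2.convertScaleAbs(cv2.resize(S[180:300,230:350],(600,600)),alpha=1.8)[:,:,::-1])
```

```text
[ 435.367926   -166.89848151  142.34692894]
blue [(349, [285.7, 224.2], [275, 205, 25, 33])]
yellow [(468, [289.1, 258.8], [275, 247, 29, 25]), (266, [269.1, 233.4], [260, 225, 22, 17])]
red [(507, [289.8, 280.2], [273, 261, 34, 31])]
```

View pics/b2.png

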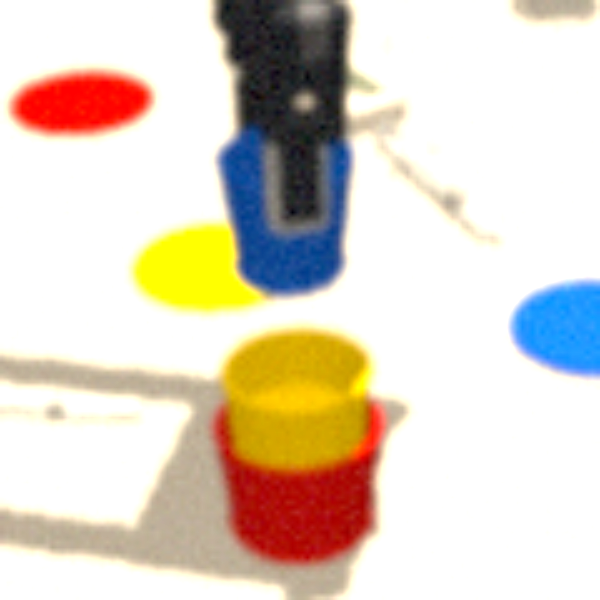

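Emit:
move_arm(
  motion=[
    [0,0,0,0.01,-0.006,0,1],
    [0,0,0,0.025,-0.015,0,1],
    [0,0,0,0.035,-0.021,0,1],
    [0,0,0,0.035,-0.021,0,1],
    [0,0,0,0.035,-0.021,0,1],
    [0,0,0,0.02,-0.012,0,1],
    [0,0,0,0.0085,-0.005,0,1],
    [0,0,0,0,0,0,1],
  ],
)

```text
t: 13.8
tcp_pos: [604.1, -64.7, 141.3]
ee_rot: [-3.141, 0.002, 0.002]
force: [0.4, -1.2, -0.3]
gripper_width: 48.2
finger_force: 61.9
```

Emit:
move_arm(
  motion=[
    [0,0,0,0,0,0.01,1],
    [0,0,0,0,0,0.025,1],
    [0,0,0,0,0,0.03,1],
    [0,0,0,0,0,0.025,1],
    [0,0,0,0,0,0.012,1],
    [0,0,0,0,0,0.008,1],
    [0,0,0,0,0,0.003,1],
    [0,0,0,0,0,0,1],
  ],
)

```text
t: 14.6
tcp_pos: [604.2, -66.1, 30.1]
ee_rot: [3.141, -0.001, 0.001]
force: [-0.9, -0.1, -1.1]
gripper_width: 48.9
finger_force: 61.9
```

Emit:
move_arm(
  motion=[
    [0,0,0,0,0,0.002,1],
    [0,0,0,0,0,0,1],
  ],
)

```text
t: 14.8
tcp_pos: [604.6, -65.9, 28.4]
ee_rot: [3.141, -0.002, 0.001]
force: [-0.5, -0.2, -1.5]
gripper_width: 48.5
finger_force: 62.0
```

Emit:
move_arm(
  motion=[
    [0,0,0,0,0,0.0015,1],
    [0,0,0,0,0,0,1],
  ],
)

```text
t: 15.0
tcp_pos: [604.3, -65.8, 26.5]
ee_rot: [3.141, -0.001, 0.001]
force: [0.7, -0.1, 0.8]
gripper_width: 48.5
finger_force: 62.0
```

Emit:
move_arm(
  motion=[
    [0,0,0,0,0,0.001,1],
    [0,0,0,0,0,0,1],
  ],
)

```text
t: 15.2
tcp_pos: [604.8, -65.9, 26.3]
ee_rot: [3.141, -0.002, 0.001]
force: [-1.0, -0.4, 6.8]
gripper_width: 48.8
finger_force: 62.6
```

Emit:
move_arm(
  motion=[
    [0,0,0,0,0,-0.0005,0.8],
    [0,0,0,0,0,0,0.4],
    [0,0,0,0,0,0,0.3],
    [0,0,0,0,0,0,0.1],
    [0,0,0,0,0,0,0],
    [0,0,0,0,0,0,0],
  ],
)

```text
t: 15.8
tcp_pos: [603.7, -65.7, 25.3]
ee_rot: [-3.142, 0.0, 0.001]
force: [0.1, 0.3, -0.0]
gripper_width: 85.5
finger_force: 0.0
```

Emit:
move_arm(
  motion=[
    [0,0,0,0,0,-0.01,0],
    [0,0,0,0,0,-0.03,0],
    [0,0,0,0,0,-0.035,0],
    [0,0,0,0,0,-0.025,0],
    [0,0,0,-0.02,0.012,0,0],
    [0,0,0,-0.035,0.0205,0,0],
    [0,0,0,-0.035,0.0205,0,0],
    [0,0,0,-0.035,0.0205,0,0],
  ],
)

```text
t: 16.6
tcp_pos: [477.9, -139.9, 126.3]
ee_rot: [3.141, -0.001, 0.002]
force: [1.0, -1.4, 0.5]
gripper_width: 85.5
finger_force: 0.0
```

```bash
python3 seg.py | grep -v b[rl]...S
python3 - <<'E'
from h import *
S,T=viewer.snapshot('side'),viewer.snapshot('top'); print(robot.get_obs()['tcp_pos'])
for c in('blue','yellow','red'): print(c,'S',blobs(S,c,(200,180,420,300)),'T',blobs(T,c,(180,150,460,290)))
E
```

```text
red S [(500, [289.9, 280.4], [273, 263, 33, 29]), (250, [245.8, 200.0], [233, 194, 27, 13])] T [(645, [216.2, 247.9], [202, 234, 29, 29])]
yellow S [(509, [289.0, 258.6], [275, 247, 29, 25]), (431, [272.8, 232.9], [257, 225, 33, 17])] T [(663, [289.0, 234.0], [275, 220, 29, 29]), (337, [367.1, 235.1], [356, 226, 22, 20])]
brown S [(464, [388.2, 304.6], [379, 289, 20, 31]), (414, [286.4, 330.1], [264, 322, 46, 23])] T [(40, [357.8, 236.8], [354, 225, 15, 22]), (28, [438.9, 253.5], [437, 247, 4, 15])]
black S [(649, [307.1, 195.1], [292, 180, 28, 42]), (204, [384.2, 325.5], [362, 312, 47, 20]), (93, [388.7, 288.8], [382, 282, 16, 12]), (91, [371.1, 298.4], [362, 293, 19, 14]), (83, [404.5, 304.0], [398, 297, 14, 19])] T [(114, [347.9, 216.7], [339, 207, 25, 19]), (31, [418.5, 154.5], [417, 150, 5, 11])]
[ 478.87317041 -139.9112803   126.46117977]
blue S [(720, [349.3, 239.6], [333, 222, 33, 33])] T [(514, [325.7, 178.2], [314, 166, 26, 26])]
yellow S [(504, [289.0, 258.7], [275, 246, 29, 26]), (433, [272.6, 232.9], [257, 225, 33, 17])] T [(663, [289.0, 234.0], [275, 220, 29, 29]), (358, [367.1, 234.6], [356, 224, 22, 22])]
red S [(497, [289.8, 280.4], [273, 263, 33, 29]), (249, [245.7, 200.0], [233, 195, 27, 12])] T [(645, [216.2, 247.9], [202, 234, 29, 29])]
```

Run:
```python
from h import *
print(plane('top',(366.9,234.9),76), tri((289.2,253),(366.9,234.9)), plane('side',(289.3,253),76))
```

```text
[ 435.30987989 -168.32073059   76.        ] (array([ 437.31547936, -168.3213328 ,   78.58867595]), np.float64(4.484452466646408)) [ 440.58779509 -164.56089009   76.        ]
```

Emit:
move_arm(
  motion=[
    [0,0,0,-0.025,0.0165,0,0],
    [0,0,0,-0.0165,0.011,0,0],
    [0,0,0,0,0,0.015,0],
    [0,0,0,0,0,0.025,0],
    [0,0,0,0,0,0.015,0],
    [0,0,0,0,0,0,0],
  ],
)

```text
t: 17.4
tcp_pos: [436.8, -165.7, 68.7]
ee_rot: [-3.14, 0.003, 0.002]
force: [-0.4, 0.6, 0.6]
gripper_width: 85.3
finger_force: 0.0
```

Emit:
move_arm(
  motion=[
    [0,0,0,0,0.001,0.012,0],
    [0,0,0,0,0,0.009,0],
    [0,0,0,0,0,0,0],
    [0,0,0,0,0,0,0.15],
    [0,0,0,0,0,0,0.22],
    [0,0,0,0,0,0,0.26],
    [0,0,0,0,0,0,0.28],
  ],
)

```text
t: 18.1
tcp_pos: [437.8, -168.1, 50.0]
ee_rot: [3.141, -0.001, 0.001]
force: [-0.2, -0.2, 0.4]
gripper_width: 61.5
finger_force: 0.1
```

Emit:
move_arm(
  motion=[
    [0,0,0,0,0,0,0.36],
    [0,0,0,0,0,0,1],
    [0,0,0,0,0,0,1],
    [0,0,0,0,0,0,1],
    [0,0,0,0,0,0,1],
  ],
)

```text
t: 18.6
tcp_pos: [438.5, -168.4, 51.0]
ee_rot: [3.141, -0.002, 0.001]
force: [-1.0, 0.6, 9.0]
gripper_width: 56.8
finger_force: 64.0
```

Emit:
move_arm(
  motion=[
    [0,0,0,0,0,-0.004,1],
    [0,0,0,0,0,-0.008,1],
    [0,0,0,0,0,-0.012,1],
    [0,0,0,0,0,-0.016,1],
    [0,0,0,0,0,-0.016,1],
    [0,0,0,0,0,-0.008,1],
    [0,0,0,0,0,-0.004,1],
    [0,0,0,0,0,0,1],
  ],
)

```text
t: 19.4
tcp_pos: [437.7, -168.1, 118.1]
ee_rot: [3.141, -0.001, 0.001]
force: [-0.5, -0.9, -0.8]
gripper_width: 57.2
finger_force: 63.9
```

Run:
```python
from h import *
S=viewer.snapshot('side'); print(robot.get_obs()['tcp_pos'])
for c in('yellow','red'): print(c,blobs(S,c,(220,180,330,300)))
cv2.imwrite('pics/y2.png',cv2.convertScaleAbs(cv2.resize(S[180:300,230:380],(750,600)),alpha=1.8)[:,:,::-1])
```

```text
[ 437.35458321 -167.85074171  117.33864953]
yellow [(675, [278.9, 235.1], [257, 216, 46, 36])]
red [(964, [289.5, 272.9], [273, 256, 34, 36]), (248, [245.8, 200.0], [233, 195, 27, 11])]
```

View pics/y2.png

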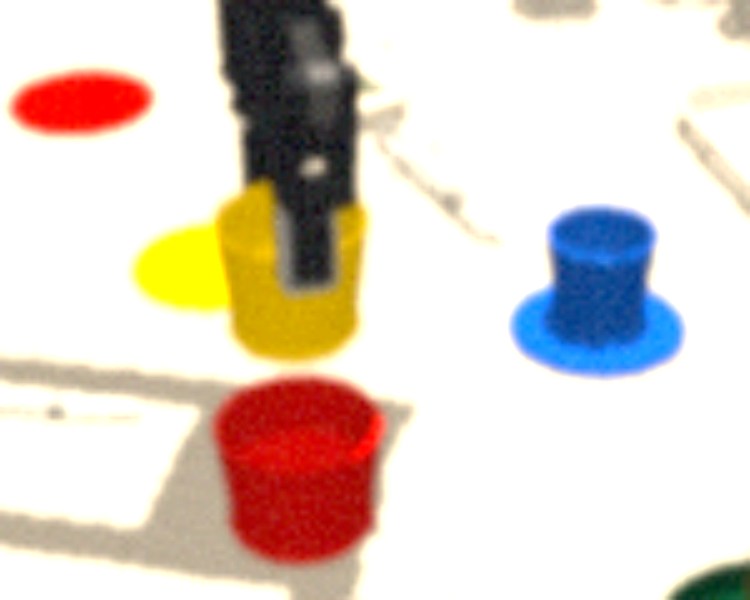

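Emit:
move_arm(
  motion=[
    [0,0,0,0.001,-0.012,0,1],
    [0,0,0,0.001,-0.03,0,1],
    [0,0,0,0.001,-0.04,0,1],
    [0,0,0,0.001,-0.04,0,1],
    [0,0,0,0.001,-0.04,0,1],
    [0,0,0,0,-0.03,0,1],
    [0,0,0,0,-0.017,0,1],
    [0,0,0,0,0,0,1],
  ],
)

```text
t: 20.25
tcp_pos: [441.2, 43.7, 116.6]
ee_rot: [-3.141, 0.002, 0.004]
force: [0.5, 0.5, -0.8]
gripper_width: 57.2
finger_force: 64.0
```

Emit:
move_arm(
  motion=[
    [0,0,0,0,0,0.01,1],
    [0,0,0,0,0,0.02,1],
    [0,0,0,0,0,0.025,1],
    [0,0,0,0,0,0.015,1],
    [0,0,0,0,0,0.01,1],
    [0,0,0,0,0,0.005,1],
    [0,0,0,0,0,0,1],
  ],
)

```text
t: 20.95
tcp_pos: [441.8, 40.6, 31.8]
ee_rot: [3.142, 0.001, 0.0]
force: [-0.7, 0.6, -0.2]
gripper_width: 57.0
finger_force: 63.9
```

Emit:
move_arm(
  motion=[
    [0,0,0,0,0,0.002,1],
    [0,0,0,0,0,0,1],
  ],
)

```text
t: 21.15
tcp_pos: [442.9, 41.0, 31.1]
ee_rot: [3.142, -0.001, 0.001]
force: [0.5, 0.4, -0.6]
gripper_width: 56.9
finger_force: 64.0
```

Emit:
move_arm(
  motion=[
    [0,0,0,0,0,0.0015,1],
    [0,0,0,0,0,0,1],
  ],
)

```text
t: 21.35
tcp_pos: [442.5, 41.1, 29.3]
ee_rot: [3.142, -0.001, 0.001]
force: [-1.2, 0.3, -0.8]
gripper_width: 56.9
finger_force: 64.0
```

Emit:
move_arm(
  motion=[
    [0,0,0,0,0,0.001,1],
    [0,0,0,0,0,0,1],
  ],
)

```text
t: 21.55
tcp_pos: [442.4, 41.1, 28.1]
ee_rot: [3.142, -0.0, 0.001]
force: [0.3, 0.3, -0.8]
gripper_width: 56.9
finger_force: 64.0
```

Emit:
move_arm(
  motion=[
    [0,0,0,0,0,0.001,1],
    [0,0,0,0,0,0,1],
  ],
)

```text
t: 21.75
tcp_pos: [442.7, 41.2, 28.0]
ee_rot: [-3.142, -0.0, 0.001]
force: [-5.2, 0.8, 10.3]
gripper_width: 57.2
finger_force: 64.9
```

Emit:
move_arm(
  motion=[
    [0,0,0,0,0,0.001,1],
    [0,0,0,0,0,0,1],
  ],
)

```text
t: 21.95
tcp_pos: [443.1, 41.1, 28.1]
ee_rot: [3.142, -0.001, 0.001]
force: [-10.4, 0.5, 21.0]
gripper_width: 57.3
finger_force: 65.8
```

Emit:
move_arm(
  motion=[
    [0,0,0,0,0,-0.0015,1],
    [0,0,0,0,0,0,0.3],
    [0,0,0,0,0,0,0.2],
    [0,0,0,0,0,0,0],
    [0,0,0,0,0,0,0],
    [0,0,0,0,0,0,0],
  ],
)

```text
t: 22.55
tcp_pos: [442.1, 41.1, 27.3]
ee_rot: [-3.142, 0.0, 0.001]
force: [-1.2, 0.2, -0.0]
gripper_width: 85.5
finger_force: 0.0
```

Emit:
move_arm(
  motion=[
    [0,0,0,0,0,-0.01,0],
    [0,0,0,0,0,-0.03,0],
    [0,0,0,0,0,-0.035,0],
    [0,0,0,0,0,-0.015,0],
    [0,0,0,0,0.03,0,0],
    [0,0,0,0,0.04,0,0],
    [0,0,0,0,0.04,0,0],
    [0,0,0,0,0.03,0,0],
  ],
)

```text
t: 23.35
tcp_pos: [442.5, -100.9, 118.6]
ee_rot: [3.141, -0.001, 0.001]
force: [0.3, 0.3, -0.4]
gripper_width: 85.7
finger_force: 0.0
```

Run:
```python
from h import *
S,T=viewer.snapshot('side'),viewer.snapshot('top'); print(robot.get_obs()['tcp_pos'])
for c in('blue','yellow','red'): print(c,'S',blobs(S,c,(200,180,420,300)),'T',blobs(T,c,(180,150,460,290)))
b=blobs(T,'red',(330,200,400,280))
if b:
    x,y,w,h=b[0][2]; print(plane('top',(x+(w-1)/2,y+(h-1)/2),50))
print(plane('side',(289.6,265),50))
```

```text
[ 442.55935316 -102.09624333  118.56859847]
blue S [(719, [349.3, 239.6], [333, 222, 33, 33])] T [(139, [318.6, 175.2], [314, 166, 13, 22])]
yellow S [(675, [272.0, 227.0], [257, 210, 33, 32])] T [(621, [288.2, 233.7], [275, 220, 28, 29])]
red S [(978, [289.3, 272.6], [272, 255, 34, 37]), (252, [245.8, 200.0], [233, 194, 27, 13])] T [(646, [216.3, 247.9], [202, 234, 29, 29]), (79, [363.5, 244.0], [356, 241, 17, 7])]
[ 413.26838205 -163.47262199   50.        ]
[ 439.49362425 -168.19896083   50.        ]
```

Emit:
move_arm(
  motion=[
    [0,0,0,-0.002,0.025,0,0],
    [0,0,0,-0.003,0.03,0,0],
    [0,0,0,0,0.01,0.01,0],
    [0,0,0,0,0,0.02,0],
    [0,0,0,0,0,0.02,0],
    [0,0,0,0,0,0.01,0],
    [0,0,0,0,0,0,0],
  ],
)

```text
t: 24.15
tcp_pos: [436.2, -162.5, 55.7]
ee_rot: [-3.14, 0.003, 0.001]
force: [-0.0, 0.0, -0.2]
gripper_width: 85.4
finger_force: 0.0
```

Run:
```python
from h import *
S,T=viewer.snapshot('side'),viewer.snapshot('top'); print(robot.get_obs()['tcp_pos'])
f=lambda I,c:cv2.convertScaleAbs(cv2.resize(I[c[1]:c[1]+100,c[0]:c[0]+80],(400,500)),alpha=1.6)
cv2.imwrite('pics/r1.png',np.hstack([f(S,(250,200)),f(T,(325,190))])[:,:,::-1])
```

```text
[ 437.69937925 -163.4742236    57.8737033 ]
```

View pics/r1.png

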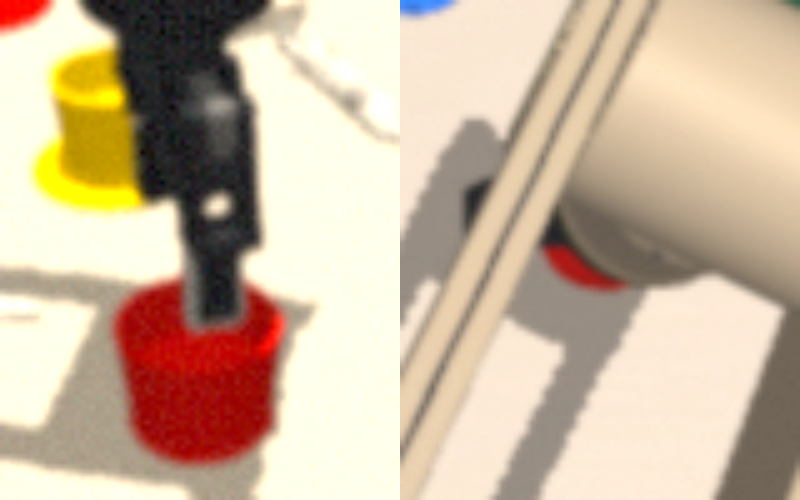

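Emit:
move_arm(
  motion=[
    [0,0,0,0,0.0035,0,0],
    [0,0,0,0,0,0.012,0],
    [0,0,0,0,0,0.012,0],
    [0,0,0,0,0,0,0],
  ],
)

```text
t: 24.65
tcp_pos: [435.7, -166.6, 31.1]
ee_rot: [-3.14, 0.003, 0.001]
force: [-0.6, 0.3, -0.1]
gripper_width: 85.7
finger_force: 0.0
```

Emit:
move_arm(
  motion=[
    [0,0,0,0,0,0.005,0],
    [0,0,0,0,0,0.004,0],
    [0,0,0,0,0,0,0.05],
    [0,0,0,0,0,0,0.1],
    [0,0,0,0,0,0,0.14],
    [0,0,0,0,0,0,0.18],
    [0,0,0,0,0,0,0.19],
  ],
)

```text
t: 25.35
tcp_pos: [437.6, -167.5, 24.7]
ee_rot: [3.141, -0.0, 0.001]
force: [-0.1, 1.2, -0.7]
gripper_width: 69.1
finger_force: 0.0
```

Emit:
move_arm(
  motion=[
    [0,0,0,0,0,0,0.25],
    [0,0,0,0,0,0,1],
    [0,0,0,0,0,0,1],
    [0,0,0,0,0,0,1],
    [0,0,0,0,0,0,1],
  ],
)

```text
t: 25.85
tcp_pos: [437.9, -167.5, 25.8]
ee_rot: [3.141, -0.001, 0.001]
force: [-5.4, 1.8, 12.7]
gripper_width: 64.6
finger_force: 62.7
```

Emit:
move_arm(
  motion=[
    [0,0,0,0,0,-0.004,1],
    [0,0,0,0,0,-0.008,1],
    [0,0,0,0,0,-0.016,1],
    [0,0,0,0,0,-0.02,1],
    [0,0,0,0,0,-0.024,1],
    [0,0,0,0,0,-0.016,1],
    [0,0,0,0,0,-0.008,1],
    [0,0,0,0,0,0,1],
  ],
)

```text
t: 26.65
tcp_pos: [438.3, -167.8, 121.9]
ee_rot: [3.14, -0.002, 0.001]
force: [-0.1, -1.0, -1.0]
gripper_width: 64.6
finger_force: 66.2
```

Run:
```python
from h import *
S=viewer.snapshot('side'); print(robot.get_obs()['tcp_pos'])
for c in('blue','yellow','red'): print(c,'S',blobs(S,c,(200,180,420,310)))
```

```text
[ 437.6202728  -167.51590544  120.65076478]
blue S [(723, [349.3, 239.6], [333, 222, 33, 33])]
yellow S [(319, [265.8, 225.3], [257, 210, 22, 32])]
red S [(683, [286.5, 234.7], [271, 214, 34, 37]), (247, [245.8, 200.0], [233, 195, 27, 11])]
```

Emit:
move_arm(
  motion=[
    [0,0,0,0,-0.01,0,1],
    [0,0,0,-0.002,-0.025,0,1],
    [0,0,0,-0.004,-0.04,0,1],
    [0,0,0,-0.004,-0.04,0,1],
    [0,0,0,-0.004,-0.04,0,1],
    [0,0,0,-0.004,-0.04,0,1],
    [0,0,0,-0.004,-0.035,0,1],
    [0,0,0,-0.002,-0.015,0,1],
  ],
)

```text
t: 27.5
tcp_pos: [411.3, 80.7, 119.1]
ee_rot: [-3.141, 0.002, 0.003]
force: [0.3, -0.8, -1.4]
gripper_width: 64.2
finger_force: 66.4
```

Emit:
move_arm(
  motion=[
    [0,0,0,-0.002,-0.025,0,1],
    [0,0,0,-0.003,-0.04,0,1],
    [0,0,0,-0.003,-0.04,0,1],
    [0,0,0,-0.002,-0.035,0,1],
    [0,0,0,0,-0.02,0,1],
    [0,0,0,0,-0.007,0,1],
    [0,0,0,0,0,0,1],
  ],
)

```text
t: 28.2
tcp_pos: [402.0, 245.0, 119.5]
ee_rot: [3.141, 0.002, 0.003]
force: [0.5, -0.7, -0.6]
gripper_width: 64.2
finger_force: 66.4
```

Target (404, 244.5); lower 85 with a 2 mm correction in x.

Emit:
move_arm(
  motion=[
    [0,0,0,0.001,0,0.01,1],
    [0,0,0,0,0,0.02,1],
    [0,0,0,0,0,0.025,1],
    [0,0,0,0,0,0.02,1],
    [0,0,0,0,0,0.01,1],
    [0,0,0,0,0,0.003,1],
    [0,0,0,0,0,0,1],
  ],
)

```text
t: 28.9
tcp_pos: [404.1, 244.0, 32.4]
ee_rot: [3.141, 0.0, 0.0]
force: [-0.3, 0.0, -0.8]
gripper_width: 64.4
finger_force: 66.4
```

Emit:
move_arm(
  motion=[
    [0,0,0,0,0,0.001,1],
    [0,0,0,0,0,0,1],
  ],
)

```text
t: 29.1
tcp_pos: [404.9, 244.8, 32.5]
ee_rot: [-3.141, -0.002, 0.001]
force: [0.7, 0.7, -1.6]
gripper_width: 64.4
finger_force: 66.4
```

Contact expected near 28.5.

Emit:
move_arm(
  motion=[
    [0,0,0,0,0,0.0025,1],
    [0,0,0,0,0,0,1],
  ],
)

```text
t: 29.3
tcp_pos: [404.2, 244.6, 29.1]
ee_rot: [-3.141, -0.0, 0.001]
force: [-0.4, 0.5, 0.3]
gripper_width: 64.5
finger_force: 66.4
```

Emit:
move_arm(
  motion=[
    [0,0,0,0,0,0.001,1],
    [0,0,0,0,0,0,1],
  ],
)

```text
t: 29.5
tcp_pos: [404.4, 244.7, 28.9]
ee_rot: [3.142, -0.0, 0.001]
force: [-3.5, -3.4, 8.5]
gripper_width: 64.4
finger_force: 67.2
```

Emit:
move_arm(
  motion=[
    [0,0,0,0,0,0.001,1],
    [0,0,0,0,0,0,1],
  ],
)

```text
t: 29.7
tcp_pos: [404.5, 244.7, 28.8]
ee_rot: [3.141, -0.0, 0.001]
force: [-8.1, -5.4, 18.9]
gripper_width: 64.3
finger_force: 68.2
```

Contact; release, rise and back away toward the base-left clear of everything.

Emit:
move_arm(
  motion=[
    [0,0,0,0,0,-0.001,1],
    [0,0,0,0,0,0,0.2],
    [0,0,0,0,0,0,0.1],
    [0,0,0,0,0,0,0],
    [0,0,0,0,0,0,0],
    [0,0,0,0,0,0,0],
  ],
)

```text
t: 30.3
tcp_pos: [404.0, 244.5, 27.9]
ee_rot: [3.142, 0.0, 0.001]
force: [0.1, -0.6, -0.2]
gripper_width: 85.3
finger_force: 0.0
```

Emit:
move_arm(
  motion=[
    [0,0,0,0,0,-0.008,0],
    [0,0,0,0,0,-0.02,0],
    [0,0,0,0,0,-0.04,0],
    [0,0,0,0,0,-0.04,0],
    [0,0,0,0,0,-0.04,0],
    [0,0,0,0,-0.03,-0.02,0],
    [0,0,0,0,-0.04,0,0],
    [0,0,0,0,-0.04,0,0],
  ],
)

```text
t: 31.1
tcp_pos: [404.8, 356.1, 198.4]
ee_rot: [-3.139, -0.003, -0.0]
force: [-0.1, -0.9, 0.1]
gripper_width: 85.4
finger_force: 0.0
```

Run:
```python
from h import *
np.set_printoptions(precision=1,suppress=True)
S,T=viewer.snapshot('side'),viewer.snapshot('top'); print(robot.get_obs()['tcp_pos'])
for c in('blue','yellow','red','brown','tan','green'): print(c,'S',blobs(S,c,(200,170,420,380),60),'T',blobs(T,c,(180,150,460,290),60))
cv2.imwrite('pics/final.png',np.vstack([S[180:340,225:425],T[150:270,190:390]])[:,:,::-1].repeat(2,0).repeat(2,1))
# pot rims in side view: darker/less saturated than mats -> left/right extents at the rim rows
```

```text
[403.4 358.3 196.6]
blue S [(726, [349.3, 239.6], [333, 222, 33, 33])] T [(570, [326.9, 178.6], [314, 166, 27, 26])]
yellow S [(663, [272.2, 226.6], [257, 209, 32, 33])] T [(663, [289.0, 234.0], [275, 220, 29, 29])]
red S [(555, [245.2, 192.9], [233, 180, 27, 27])] T [(707, [215.1, 247.6], [199, 234, 32, 29])]
brown S [(459, [388.3, 304.6], [379, 290, 20, 30]), (420, [286.1, 330.3], [264, 322, 47, 24])] T []
tan S [(1297, [287.2, 343.5], [257, 317, 60, 57]), (831, [272.2, 225.3], [255, 207, 37, 37]), (77, [294.5, 197.9], [286, 193, 21, 11])] T [(443, [425.8, 252.5], [408, 235, 37, 36])]
green S [(884, [384.9, 314.3], [362, 294, 49, 37])] T [(491, [409.6, 185.9], [396, 170, 31, 30])]
```

Run:
```python
from h import *
np.set_printoptions(precision=1,suppress=True)
S=viewer.snapshot('side'); hsv=cv2.cvtColor(S,cv2.COLOR_RGB2HSV)
for c,(x0,y0,x1,y1),m in(('blue',(325,212,375,260),(604,-66)),('yellow',(250,200,296,246),(442.5,41)),('red',(226,170,268,212),(404,244.4)),('brown',(370,275,410,325),(586.5,-306.5))):
    x,y,w,h=blobs(S,c,(x0,y0,x1,y1))[0][2]
    m2=np.zeros((400,640),np.uint8); m2[y0:y1,x0:x1]=cv2.inRange(hsv,*map(np.array,H[c]))[y0:y1,x0:x1]
    if c=='red': m2[y0:y1,x0:x1]|=cv2.inRange(hsv,np.array((174,170,70)),np.array((180,255,255)))[y0:y1,x0:x1]
    # widest columns within the upper part = pot rim; row extents
    rows=[(r,*np.flatnonzero(m2[r])[[0,-1]]) for r in range(y,y+h) if m2[r].any()]
    print(c,[(int(a),int(b),int(d)) for a,b,d in rows][::2])
```

```text
blue [(222, 348, 351), (224, 342, 358), (226, 340, 359), (228, 341, 359), (230, 341, 359), (232, 342, 358), (234, 342, 358), (236, 342, 357), (238, 339, 358), (240, 335, 361), (242, 334, 364), (244, 333, 365), (246, 333, 365), (248, 334, 365), (250, 336, 364), (252, 340, 360), (254, 349, 351)]
yellow [(210, 266, 274), (212, 262, 281), (214, 260, 283), (216, 260, 282), (218, 261, 281), (220, 262, 281), (222, 263, 281), (224, 263, 281), (226, 264, 283), (228, 261, 287), (230, 258, 288), (232, 257, 288), (234, 257, 288), (236, 257, 287), (238, 259, 284), (240, 264, 279)]
red [(180, 240, 252), (182, 235, 256), (184, 233, 255), (186, 234, 255), (188, 235, 254), (190, 236, 254), (192, 236, 254), (194, 237, 254), (196, 237, 257), (198, 234, 259), (200, 233, 259), (202, 233, 257), (204, 234, 254), (206, 242, 242)]
brown [(290, 382, 383), (292, 381, 397), (294, 380, 398), (296, 380, 398), (298, 381, 398), (300, 381, 397), (302, 380, 397), (304, 380, 396), (306, 380, 396), (308, 380, 396), (310, 379, 396), (312, 380, 395), (314, 380, 395), (316, 381, 394), (318, 384, 393)]
```

Run:
```python
from h import *
np.set_printoptions(precision=1,suppress=True)
print(plane('side',(349.7,227.2),53),plane('side',(271.5,215),53),plane('side',(244.6,184.8),53))
print('mats',plane('side',(349,245.4),3),plane('side',(272.5,233),3),plane('side',(245.9,199.9),3))
print('bottle base',plane('side',(388,314.5),2))
```

```text
[605.  -67.6  53. ] [443.9  42.2  53. ] [405.  240.8  53. ]
mats [605.4 -66.9   3. ] [443.5  40.6   3. ] [405.3 245.4   3. ]
bottle base [ 591.9 -306.6    2. ]
```

```bash
python3 -c "
from station import robot
print(robot.sign_off())"
```

```text
the job is handed in; nothing more can be done
None
```

The job is handed in: the bottle stands in the green dish and the blue, yellow and red pots stand upright on their own mats, placed in the order asked; each measured within about 5 mm of the middle, the timer and tape were not touched, and about 31 s of the 112 s were used.

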